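# Snap the green cap onto the sample vial and keep it pressed

### The job

The amber sample vial in the blue rack stands open: pick up the green cap, set it squarely on the vial's neck and press it steadily straight down, without ramming it, until it clicks, then keep pressing firmly after the click so that its rim bears on the vial's white collar. Finish like that, with the fingers still on the cap and still pushing it down; do not let go. Leave the red cap, the test cassette and the reagent bottle where they are.

Things in the scene. Friction and masses are not known exactly. Their poses are not given: they have to be found in the camera images.
- green_cap_center (a point): Centre, half-way up, of the loose green snap cap: ribbed, round, 42 mm across, 32 mm tall, about 30 g, standing open rim down, closed flat top up; z up; the rim is 16 mm below this point. Grasp it across its 42 mm at the upper half, any yaw. It is hollow 18 mm deep, with an inward lip at the rim (bore 31 mm, 3 mm high).
- green_cap: The same green cap; origin at the centre of its rim (underside), z up.
- vial_seat (a point): Centre of the top face of the open vial's white collar (40 mm across, about 66 mm above the table), on the vial's axis; z up. With the cap home its rim lies on the collar and its centre is 16 mm above this point. Net of the lugs, press the rim on the collar with over 5 N (a push of 10 to 20 N is good).
- vial_mouth (a point): Centre of the mouth of the open vial, 16 mm above vial_seat. The amber neck is 28 mm across and tapers over its top 6 mm to 19 mm at the mouth.
- vial_lugs (a point): Centre of the ring of four sprung lugs on the neck, 6.5 mm above vial_seat, 35 mm across. The cap's lip meets them with its rim about 10 mm above the collar; the push climbs to 7 to 12 N at 8 to 9 mm, then drops, and from about 5 mm the lugs pull the cap down by themselves (the click); the rim then lands on the rigid collar.
- vial_collar: The white collar of the open vial on which the cap's rim lands; fixed in the rack; origin at the centre of its top face, as vial_seat.
- rack: Fixed blue rack with a white foot, 170 x 70 x 50 mm, long along its x; origin at the centre of its underside; yaw is any. The open vial stands 40 mm from its centre on +x, a closed vial with a white cap (42 mm across, top 98 mm above the table) 40 mm on -x.
- red_cap: Bystander: loose red cap of another size, 56 mm in diameter, 32 mm tall; origin at the centre of its underside.
- cassette: Bystander: white test cassette lying flat, 70 x 22 x 6 mm, long along its x; origin at the centre of its underside.
- reagent: Bystander: closed reagent bottle with a blue top, 32 mm in diameter, 65 mm tall; origin at the centre of its underside.
Things that resemble listed ones, but are neither listed nor needed, are in the scene too. There is more than one size of the rack; the one meant has the size given above. Several things look just like the green_cap: the one meant starts nearest to the robot's base.

How it is judged:
On the way, in this order (a step that is already met when the one before it is completed fails the run):
1. the green cap is lifted off the table in the fingers (height (world z) of green_cap_center above 0.05 m and contact force between the fingers and green_cap above 2 N), for 0.2 s.
2. the cap has clicked home on the vial and is still pressed onto the collar for a second (horizontal distance between green_cap_center and vial_seat below 0.0035 m and z of green_cap_center in the frame of vial_seat below 0.0178 m and angle between green_cap_center's own z axis and vertical below 0.1 rad and contact force between green_cap and vial_collar above 5 N), for 1 s.
At the end, for the whole second after the job is handed in: The green cap sits upright (within 0.1 rad) on the open vial, centred within 3.5 mm, snapped past the lugs with its rim within 1.8 mm of the collar, its rim pressing on the collar with more than 5 N, and the fingers still bear on the cap (more than 2 N) (all of step 2 and contact force between the fingers and green_cap above 2 N); the arm keeps its last pose, push and grip.
It fails at once if the red cap is moved more than 20 mm (distance of red_cap from where it was at the start of the episode above 0.02 m).
It fails at once if the test cassette is moved more than 20 mm (distance of cassette from where it was at the start of the episode above 0.02 m).
It fails at once if the reagent bottle is moved more than 20 mm (distance of reagent from where it was at the start of the episode above 0.02 m).
It fails at once if the cap is rammed onto the collar with more than 80 N (contact force between green_cap and vial_collar above 80 N).
It also fails if it takes over 48 s, if anything falls off the work surface, if the arm or the gripper's body presses on something with over 40 N, if the wrist force passes 120 N, or if a joint passes its speed limit or range.

### The arm

A 6-joint arm with a two-finger parallel gripper is mounted at the origin on the work surface. World frame = base frame: x ahead of the robot, y to its left, z up, the work surface at z = 0. Lengths are in m, angles in rad, forces in N, time in s.
With the tool pointing down it reaches from about 0.35 to 0.925 m from the base axis. Payload 6.4 kg.
Tool frame: the origin (TCP) lies between the finger pads; the fingertips stand 22 mm ahead of it and the grasp point (between the pads) lies 3 mm ahead of it; z points along the fingers, y is the line along which they close (so a half turn about z gives the same grasp; the last joint's range is limited). The gripper opens to 94 mm and grips with 3 to 60 N. Pads are 16 mm wide; open, the fingers measure 119 mm over their backs; the gripper's body (75 mm by 177 mm) begins 78 mm behind the grasp point.
Start: joints at [1.159, 0.245, 1.558, -0, 1.339, -0.174], TCP at [0.153, 0.632, 0.227] pointing down, gripper open.
Joint ranges: [-3.13, 3.13], [-1.02, 2.26], [0.13, 2.54], [-0.95, 4.09], [0.21, 2.88], [-2.74, 2.74]. Speed limits (rad/s): [2.57, 2.57, 3.14, 3.14, 3.14, 3.14].

### API

Orientations are given as a unit quaternion [w, x, y, z].
In Python, from workcell import arm, effector, kin, cams, order, sensors gives the robot as it stands. Calls block until the motion is done:
- arm.move_pose(position, orientation): joint-space move of the TCP to a pose.
- arm.servo_line(position, rotation=None, velocity=0.15): straight line of the TCP; rotation=None keeps the orientation; velocity is the mean speed in m/s.
- arm.goto_joints(angles): joint-space move.
- effector.open_gripper() and effector.grasp(): open the fingers fully, or close them until they stop; the grip force is fixed at half the most.
- arm.sleep(seconds).
- kin.inverse_kinematics(position, orientation): joint angles nearest the present ones, or None.
- cams.camera(name): name is "scene" or "top" or "wrist"; returns a dict with "color" (420x560x3 uint8, red, green, blue), "fov_y" (degrees; the focal length in pixels is half the picture's height over the tangent of half this angle, whatever the lens; pixels are square), "cx", "cy" (the principal point, pixels), "R" (3x3) and "t" (3): a world point X has camera coordinates R X + t. Camera axes: x right, y down, z forward; pixel columns grow to the right and rows downward; lengths in m; the calibration is good to about 2 mm. A picture is of the moment at which its call begins. There is no depth.
A pose or a line that the arm cannot do raises arm.PlanningError and nothing moves.
- order.close_job(): hands the job in; it is judged then, once.
Readings, each from a call of its own:
- sensors.get_clock(): time.
- sensors.get_joint_pos(): joint angles.
- sensors.get_joint_vel(): joint speeds.
- sensors.get_joint_efforts(): joint torques, N m.
- sensors.get_eef_pos(): TCP position.
- sensors.get_tool_rot(): TCP orientation.
- sensors.get_ft_force(): force on the tool from outside, world axes, zero at the start.
- sensors.get_ft_torque(): the same for the moment, N m.
- sensors.get_gripper_width(): finger opening in m.
- sensors.get_finger_force(): force on a finger pad.
Only numpy, scipy, OpenCV 4.12 (cv2) and the standard library are available. Lean on these libraries where they do the work, as an engineer would, in place of code of your own. Each camera call takes 0.05 s, during which the arm holds its last target. There are 200 camera calls.

## Working session

There is one attempt and no reset: what is moved stays moved. The work goes in short steps, each a Python script; the robot and the scene stay as the last script left them, time stands still between calls to the robot, and variables do not carry over. Pictures are saved under pics/ and viewed, at most 10 in all, crops included, and the job is handed in when it is done.

```bash
mkdir -p pics; ls
python3 - <<'E'
from workcell import cams,sensors
import cv2,pickle
d={}
for n in("scene","top","wrist"):
    c=cams.camera(n);d[n]=c;cv2.imwrite(f"pics/{n}0.png",c["color"][:,:,::-1])
    print(n,c["fov_y"],c["cx"],c["cy"],(-c["R"].T@c["t"]).round(3),c["R"][2].round(2))
pickle.dump(d,open("c0.pkl","wb"))
print(sensors.get_clock(),sensors.get_tool_rot())
E
```

```text
pics
scene 46.835219489005745 287.9114065341753 207.2641320270276 [ 1.304 -0.093  0.777] [-0.74 -0.02 -0.67]
top 57.37871101814814 277.9098571234015 205.0026293648362 [ 0.371 -0.091  0.851] [ 0.2  -0.02 -0.98]
wrist 61.3559078367398 280.8656678318518 204.99106852183542 [0.085 0.648 0.384] [ 0.23 -0.06 -0.97]
0.15 [-1.95979799e-04  1.18606820e-01  9.92941059e-01 -6.61839092e-04]
```

View pics/top0.png

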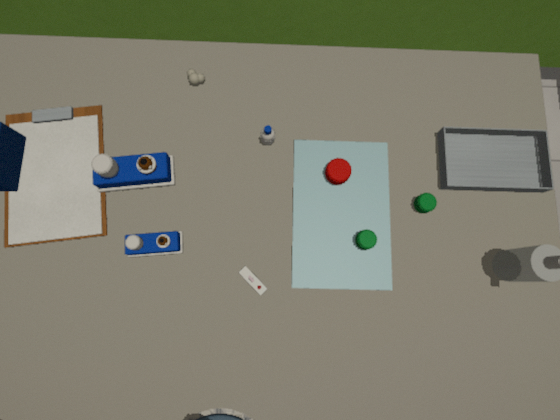

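View pics/scene0.png

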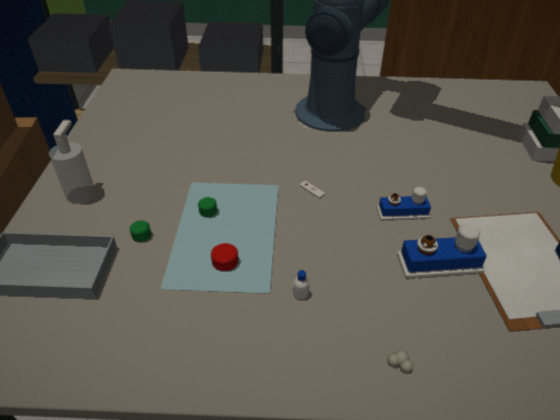

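The top view shows the near green cap at (367,240) and the second one at (426,202). The red cap is at (338,171), the large rack's open vial at (146,164) and the small rack at (153,243). The scene view agrees: the near cap is at (207,207) and the open vial at (428,243).

```bash
cat > h.py <<'E'
import numpy as np,cv2
def ray(c,px,z):
    f=c["color"].shape[0]/2/np.tan(np.radians(c["fov_y"]/2))
    o=-c["R"].T@c["t"]; d=c["R"].T@np.array([(px[0]-c["cx"])/f,(px[1]-c["cy"])/f,1])
    return o+d*(z-o[2])/d[2]
def proj(c,X):
    f=c["color"].shape[0]/2/np.tan(np.radians(c["fov_y"]/2))
    p=c["R"]@np.asarray(X)+c["t"]; return np.array([c["cx"]+f*p[0]/p[2],c["cy"]+f*p[1]/p[2]])
def blobs(m,amin=60):
    n,l,s,cc=cv2.connectedComponentsWithStats(m.astype(np.uint8))
    return [(cc[i],s[i],l==i) for i in range(1,n) if s[i,4]>=amin]
def masks(c):
    a=c["color"].astype(int);r,g,b=a[...,0],a[...,1],a[...,2]
    return dict(green=(g>r*2)&(g>b*1.6)&(g>60),red=(r>120)&(g<60)&(b<60),blue=(b>70)&(r<50)&(g<80),
      white=(a.min(2)>165)&(a.max(2)-a.min(2)<40))
E
python3 - <<'E'
import pickle;from h import *
d=pickle.load(open("c0.pkl","rb"))
for n in("top","scene"):
    c=d[n];M=masks(c)
    for k,z in(("green",.016),("red",.016),("blue",.03)):
        for cc,s,m in blobs(M[k]):
            X=ray(c,cc,z); print(n,k,cc.round(1),s,X.round(4)); 
            if k=="blue":
                r=cv2.minAreaRect(np.argwhere(m)[:,::-1].astype(np.float32));print([ray(c,p,.05)[:2].round(3).tolist() for p in cv2.boxPoints(r)])
for n,p in(("top",(146,164)),("scene",(428,243)),("top",(163,241)),("scene",(395,199))): print(n,ray(d[n],p,.074).round(3))
E
```

```text
top green [426.2 201.7] [417 193  19  19 272] [ 0.5556 -0.4386  0.016 ]
top green [366.  238.9] [357 230  19  19 283] [ 0.4684 -0.3012  0.016 ]
top red [338.7 169.7] [327 159  24  23 431] [ 0.6241 -0.2421  0.016 ]
top blue [134.4 170.4] [  93  153   76   34 1200] [0.6042 0.2117 0.03  ]
[[0.62, 0.299], [0.645, 0.139], [0.585, 0.128], [0.561, 0.286]]
top blue [155.9 243.6] [126 232  54  23 613] [0.4448 0.1509 0.03  ]
[[0.459, 0.211], [0.471, 0.1], [0.431, 0.094], [0.419, 0.204]]
scene green [206.7 203.1] [199 198  17  11 153] [ 0.4557 -0.3031  0.016 ]
scene green [139. 227.] [130 221  19  13 190] [ 0.5431 -0.4406  0.016 ]
scene red [223.4 252.1] [212 243  24  19 344] [ 0.6094 -0.243   0.016 ]
scene blue [403.5 203.6] [380 197  51  13 350] [0.4498 0.1579 0.03  ]
[[0.453, 0.1], [0.441, 0.216], [0.483, 0.209], [0.494, 0.096]]
scene blue [440.8 251. ] [404 238  82  24 981] [0.5972 0.2151 0.03  ]
[[0.589, 0.135], [0.567, 0.308], [0.629, 0.294], [0.65, 0.129]]
top [0.606 0.173 0.074]
scene [0.618 0.176 0.074]
top [0.446 0.124 0.074]
scene [0.486 0.126 0.074]
```

Run:
```python
from workcell import arm,cams,sensors,kin
import pickle;from h import *
q=[0,0.1186,0.99294,0]
d={}
arm.move_pose([0.61,0.174,0.24],q); d["v"]=cams.camera("wrist")
print(sensors.get_clock(),sensors.get_eef_pos())
arm.move_pose([0.466,-0.302,0.174],q); d["c"]=cams.camera("wrist")
print(sensors.get_clock(),sensors.get_eef_pos(),sensors.get_joint_pos(),sensors.get_ft_force())
pickle.dump(d,open("c1.pkl","wb"))
cv2.imwrite("pics/w1.png",np.hstack([cv2.resize(d[k]["color"],(400,300))[:,:,::-1] for k in "vc"]))
for k,z in(("v",.074),("c",.032)):
  M=masks(d[k])
  for col in("green","white"):
    for cc,s,m in blobs(M[col],300): print(k,col,cc.round(1),s,ray(d[k],cc,z).round(4))
```

```text
2.5083 [0.60971017 0.17488601 0.23999838]
4.3833 [ 0.46660017 -0.30137326  0.17416915] [-7.77684930e-01  7.99008106e-02  1.84584644e+00  1.69659260e-04
  1.21552782e+00 -2.11211321e+00] [-0.27413494  0.51692744 -0.26551705]
v white [17.5 17.3] [  0   0  38  37 791] [ 0.4117 -0.0024  0.074 ]
v white [246.4   8.8] [233   0  26  21 417] [0.4502 0.1843 0.074 ]
v white [475.5 112. ] [  368     0   192   261 36362] [0.5775 0.3597 0.074 ]
v white [195.8  32.6] [180  15  31  34 344] [0.4578 0.1384 0.074 ]
v white [227.4  56.4] [183  38  94  37 321] [0.482  0.1591 0.074 ]
v white [346.3 125.7] [317 113  60  27 300] [0.5623 0.2465 0.074 ]
v white [ 11.7 246.7] [   0  193   36   82 1521] [ 0.5988 -0.0905  0.074 ]
v white [516.  240.4] [ 476  217   80   48 1730] [0.7067 0.3849 0.074 ]
c green [282.6 197.8] [ 259  173   48   49 1730] [ 0.4648 -0.2992  0.032 ]
c white [552.6  35.4] [540  18  20  35 379] [ 0.388  -0.0647  0.032 ]
c white [284.2 188.1] [  189    47   195   265 24040] [ 0.4567 -0.2958  0.032 ]
c white [395.7 125.6] [ 354   91   88   59 2704] [ 0.4272 -0.1943  0.032 ]
c white [440.1 240.3] [ 395  166   75  146 4479] [ 0.5355 -0.1716  0.032 ]
c white [338.4 371. ] [ 264  353  168   41 5236] [ 0.6477 -0.2866  0.032 ]
```

View pics/w1.png

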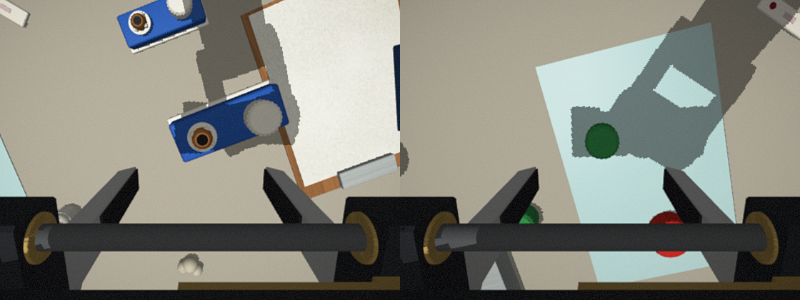

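The left half (vial view) shows the open vial at (202,138), roughly full-frame pixel (283,193). The right half shows the cap at full-frame pixel (283,198), clear of both fingers. I'll crop the vial and refine its position.

Run:
```python
import pickle;from h import *
d=pickle.load(open("c1.pkl","rb"));c=d["v"]
a=c["color"][160:230,245:325]
cv2.imwrite("pics/vcrop.png",cv2.resize(a,None,fx=7,fy=7,interpolation=cv2.INTER_NEAREST)[:,:,::-1])
hsv=cv2.cvtColor(c["color"],cv2.COLOR_RGB2HSV)
ring=(hsv[...,1]<70)&(hsv[...,2]>120)
X0=np.array([.612,.174,.066])
print(proj(c,X0),proj(c,X0+[0,0,.016]))
print(hsv[193,258:310].tolist())
```

```text
[280.26771418 195.39673211] [280.23017906 199.14171409]
[[109, 208, 97], [109, 196, 99], [110, 219, 93], [111, 167, 98], [30, 8, 122], [22, 27, 142], [22, 27, 140], [25, 24, 136], [27, 20, 139], [28, 25, 133], [14, 75, 109], [12, 157, 91], [14, 180, 95], [16, 205, 96], [15, 176, 110], [15, 160, 143], [15, 165, 156], [13, 161, 108], [9, 90, 37], [120, 109, 21], [159, 155, 23], [80, 28, 27], [139, 255, 14], [30, 115, 20], [158, 51, 20], [131, 157, 13], [105, 22, 23], [135, 26, 20], [143, 85, 24], [105, 41, 25], [105, 94, 27], [150, 48, 16], [12, 151, 64], [14, 161, 136], [14, 163, 142], [14, 168, 114], [16, 166, 86], [16, 170, 81], [14, 190, 74], [14, 118, 82], [20, 24, 127], [23, 24, 141], [30, 23, 134], [23, 23, 143], [24, 27, 143], [70, 6, 119], [113, 84, 106], [110, 200, 97], [110, 209, 95], [108, 202, 97], [108, 241, 92], [108, 185, 99]]
```

View pics/vcrop.png

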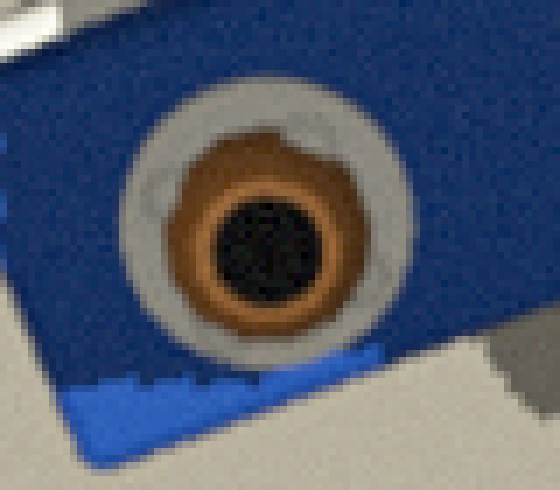

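The crop shows the collar outline centred at about (266,221), which is full-frame (282.6,191.1). The mouth is at (268,248), full-frame (282.8,194.9). Now I'll grasp the cap, lift it and view it in the hand.

Run:
```python
import pickle;from h import *
d=pickle.load(open("c1.pkl","rb"));c=d["v"]
print("vial",ray(c,(282.6,191.1),.066),ray(c,(282.8,194.9),.082))
c0=pickle.load(open("c0.pkl","rb"))
c=d["c"]
g=[b for b in blobs(masks(c)["green"],800)][0]
(_,_),r=cv2.minEnclosingCircle(np.argwhere(g[2])[:,::-1].astype(np.float32)); print("r",r)
print("cap",ray(c,g[0],.030))
from workcell import arm,effector,sensors,cams
P=ray(c,g[0],.030)
arm.servo_line([P[0],P[1],.07],velocity=.12)
arm.servo_line([P[0],P[1],.027],velocity=.06)
effector.grasp()
print(sensors.get_gripper_width(),sensors.get_finger_force(),sensors.get_eef_pos(),sensors.get_ft_force())
arm.servo_line([P[0],P[1],.16],velocity=.12)
w=cams.camera("wrist");pickle.dump(w,open("c2.pkl","wb"));cv2.imwrite("pics/w2.png",w["color"][:,:,::-1])
print(sensors.get_gripper_width(),sensors.get_finger_force(),sensors.get_eef_pos(),sensors.get_ft_force(),sensors.get_clock())
```

```text
vial [0.60844326 0.17714932 0.066     ] [0.60869673 0.1772058  0.082     ]
r 24.393980026245117
cap [ 0.46520518 -0.29931293  0.03      ]
0.04120568248227872 29.99994910089299 [ 0.4651874  -0.29928139  0.02698122] [-0.00503556 -0.34847721 -0.26081916]
0.04128376112427106 29.99981493456289 [ 0.46470541 -0.29886677  0.1588921 ] [ 0.99471247 -0.23839985 -0.62160408] 8.4333
```

View pics/w2.png

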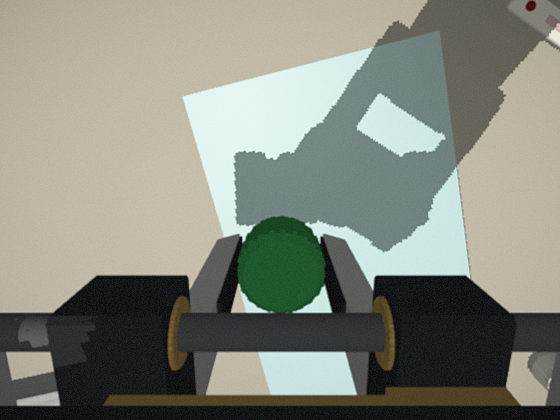

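The cap is held squarely between the fingers, spanning columns 238–327 and rows 216–314. The top disc's far edge is at row 314. Next I'll compute the in-hand offset.

Run:
```python
import pickle;from h import *
def cap(c,z,lo):
    b=max(blobs(masks(c)["green"],lo),key=lambda b:b[1][4] if abs(b[0][0]-283)<30 else 0);s=b[1];cx=s[0]+s[2]/2-.5
    # top disc: boundary points of lower half -> plane z -> circle fit
    cn=max(cv2.findContours(b[2].astype(np.uint8),0,cv2.CHAIN_APPROX_NONE)[0],key=len)[:,0]
    cn=cn[cn[:,1]>b[0][1]+.1*s[3]]
    P=np.array([ray(c,p,z)[:2] for p in cn]);A=np.c_[2*P,np.ones(len(P))]
    x=np.linalg.lstsq(A,(P**2).sum(1),rcond=None)[0];return x[:2],np.sqrt(x[2]+x[:2]@x[:2]),s
d=pickle.load(open("c1.pkl","rb"));w=pickle.load(open("c2.pkl","rb"))
q=np.array([.236,.972]);ux=np.array([-.972,.236])
tc=np.array([0.46660017,-0.30137326]);th=np.array([0.46470541,-0.29886677])
p1,r1,s1=cap(d["c"],.032,800);p2,r2,s2=cap(w,.1589+.005,800)
print("table",p1,r1,s1);print("hand",p2,r2,s2,"rel tool x,y",(p2-th)@ux,(p2-th)@q)
print("rel world",p2-th)
from workcell import sensors;print(sensors.get_eef_pos())
```

```text
table [ 0.46526603 -0.29925308] 0.02012557016203612 [ 259  173   48   49 1730]
hand [ 0.46481785 -0.29855079] 0.020033316455950714 [ 238  217   87   96 6506] rel tool x,y -3.471885851901991e-05 0.0003336684861821928
rel world [0.00011244 0.00031598]
[ 0.46470541 -0.29886677  0.1588921 ]
```

Run:
```python
import pickle;from h import *
from workcell import arm,sensors,cams
q=[0,0.1186,0.99294,0]
arm.move_pose([.6084,.1769,.17],q)
arm.servo_line([.6084,.1769,.122],velocity=.08);arm.sleep(.3)
print(sensors.get_eef_pos(),sensors.get_ft_force(),sensors.get_gripper_width(),sensors.get_clock())
s=cams.camera("scene");w=cams.camera("wrist");pickle.dump((s,w),open("c3.pkl","wb"))
u,v=proj(s,[.608,.177,.08]).astype(int)
a=s["color"][v-40:v+40,u-50:u+50];b=w["color"]
cv2.imwrite("pics/s3.png",np.hstack([cv2.resize(a,(400,320),interpolation=cv2.INTER_CUBIC),cv2.resize(b,(400,320))])[:,:,::-1]);print(u,v)
```

```text
[0.60868906 0.17697548 0.12253674] [0.41006144 0.26420879 0.23042259] 0.040942325164338475 11.2917
428 237
```

View pics/s3.png

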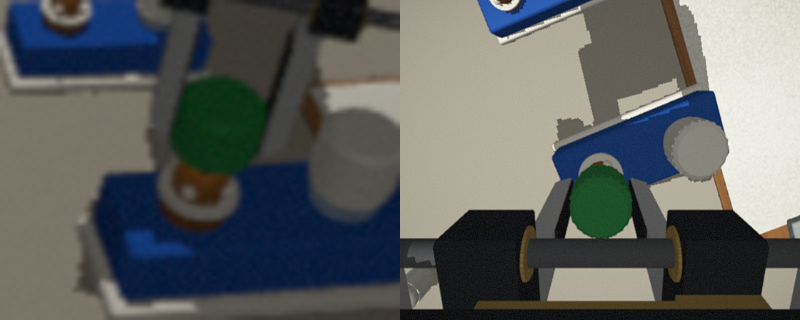

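The left half (scene view) shows the cap hovering above the vial, with crop columns of about 219 for the cap and 199 for the collar. I need to check whether perspective and camera roll explain that 20-column offset.

Run:
```python
import pickle;from h import *
s,w=pickle.load(open("c3.pkl","rb"));s0=pickle.load(open("c0.pkl","rb"))["scene"]
for z in(.066,.082,.098,.1115,.1275): print(z,proj(s,[.6087,.177,z]))
print([b[:2] for b in blobs(masks(s)["green"],60)])
u,v=428,237
cv2.imwrite("pics/s0c.png",np.hstack([cv2.resize(c["color"][v-35:v+35,u-40:u+40],None,fx=5,fy=7 and 5,interpolation=cv2.INTER_NEAREST) for c in(s0,s)])[:,:,::-1])
```

```text
0.066 [427.08841102 242.41823752]
0.082 [428.72592    236.91166156]
0.098 [430.39972959 231.28301477]
0.1115 [431.84114062 226.4358723 ]
0.1275 [433.58512011 220.57125987]
[(array([139.02061856, 227.1185567 ]), array([130, 221,  19,  13, 194], dtype=int32))]
```

View pics/s0c.png

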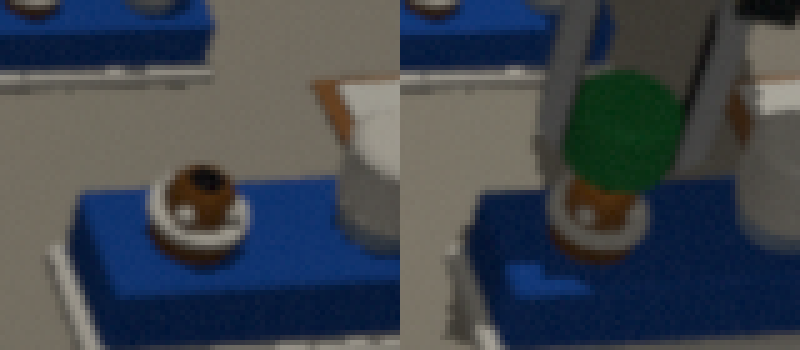

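The left crop (before) puts the mouth at full-frame (428.9,237.1), against a predicted (428.7,236.9). The collar and cap columns also match their predictions to within half a pixel, so the cap is aligned. I'll descend with the force monitored.

Run:
```python
from workcell import arm,sensors
import numpy as np
x,y=.6084,.1769
f0=sensors.get_ft_force();z=.122
arm.servo_line([x,y,.106],velocity=.03);z=.106
seen=0
while z>.085:
    z-=.0008; arm.servo_line([x,y,z],velocity=.012)
    f=sensors.get_ft_force()-f0;e=sensors.get_eef_pos()
    print(round(z,4),e.round(4),f.round(1),round(sensors.get_clock(),2))
    if e[2]<.0955 and f[2]>13 or f[2]>22 or np.hypot(*f[:2])>12: break
arm.sleep(.3);print(sensors.get_eef_pos(),sensors.get_ft_force()-f0,sensors.get_gripper_width(),sensors.get_finger_force(),sensors.get_clock())
```

```text
0.1052 [0.6085 0.1769 0.1053] [ 0.7 -1.2  0.2] 12.32
0.1044 [0.6084 0.1769 0.1044] [ 0.4  1.  -0.3] 12.57
0.1036 [0.6083 0.1769 0.1035] [-0.3 -0.1  0.6] 12.82
0.1028 [0.6085 0.177  0.1029] [-0.3  0.2  1.5] 13.07
0.102 [0.6086 0.177  0.1025] [-0.9  1.2  4.8] 13.32
0.1012 [0.6087 0.1771 0.102 ] [-2.5  1.   6. ] 13.57
0.1004 [0.6088 0.1771 0.1015] [-2.2  0.3  6.8] 13.82
0.0996 [0.609  0.1771 0.101 ] [-2.8 -0.3  8.7] 14.07
0.0988 [0.6092 0.1771 0.1006] [-3.4  0.2  9.4] 14.32
0.098 [0.6087 0.1771 0.0993] [-3.7  0.5  6.8] 14.57
0.0972 [0.6076 0.177  0.0958] [ 0.9  2.1 -5. ] 14.82
0.0964 [0.6073 0.1769 0.0947] [ 0.5  1.1 -7.9] 15.07
0.0956 [0.6076 0.1768 0.0946] [-0.8  0.9 -8.8] 15.32
0.0948 [0.608  0.1769 0.0945] [-2.1  0.9 -7.6] 15.57
0.094 [0.6084 0.1769 0.0942] [-1.8  0.9 -6. ] 15.82
0.0932 [0.6088 0.1768 0.0935] [-1.  -0.2 -4.9] 16.07
0.0924 [0.6091 0.1769 0.0932] [-1.1  0.6 -2.2] 16.32
0.0916 [0.6092 0.1769 0.093 ] [-4.7 -0.5  6.4] 16.57
0.0908 [0.6092 0.177  0.093 ] [-6.1 -0.6  9.9] 16.82
0.09 [0.6093 0.177  0.0929] [-8.4 -2.1 13.5] 17.07
[0.60931449 0.17694141 0.09292959] [-8.60518682 -0.63020358 13.54666028] 0.041400534465565006 30.002767040859908 17.375
```

The force trace shows the climb to about 9 N, the click (the force turns to a pull), and then a rising push on the collar. I'll relieve the sideways force a little, hold, and check.

Run:
```python
from workcell import arm,sensors,cams
from h import *
arm.servo_line([.6078,.1769,.0896],velocity=.01);arm.sleep(1.5)
print(sensors.get_eef_pos(),sensors.get_ft_force(),sensors.get_gripper_width(),sensors.get_finger_force(),sensors.get_tool_rot(),sensors.get_clock())
s=cams.camera("scene")["color"];cv2.imwrite("pics/s4.png",cv2.resize(s[197:277,378:478],None,fx=5,fy=5,interpolation=cv2.INTER_CUBIC)[:,:,::-1])
```

```text
[0.60928461 0.17698266 0.09293959] [-6.99458322 -0.62522424 14.01906079] 0.041343763857706856 30.002827467396855 [1.52996642e-03 1.18436165e-01 9.92960484e-01 1.03924391e-04] 19.125
```

View pics/s4.png

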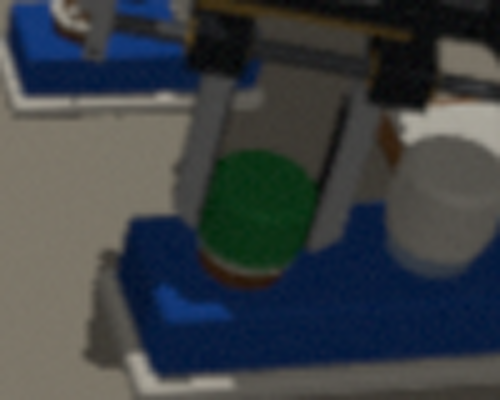

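The cap sits level on the collar at crop (257,215), with the rim down on the white ring at about (250,272). It has held at 14 N for over a second.

```bash
python3 -c "
from workcell import order;print(order.close_job())"
```

```text
the job is handed in; nothing more can be done
None
```

The green cap clicked home on the amber vial, and I handed the job in with the fingers still gripping it and pushing it onto the collar at about 14 N; the judge's verdict was not shown.

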